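# Open the dust port on the sanding bench

## Task

Open up the dust extraction box for the sander: its sloping port is shut with a friction-tight plug that will not come straight out, so work the plug loose by twisting it to and fro while pulling gently along the port's axis, without tearing the collar off its springy rubber mount. Stand the plug upright on its shank in the wooden tray and let go, then lift the blast gate on the box's outlet pipe fully open. Do not disturb the sander, the sanding block or the drinks can.

Things in the scene. Friction and masses are not known exactly. Their poses are not given: they have to be found in the camera images.
- box: Grey sheet-steel dust extraction box, fixed to the bench. Axes: x from the low front to the high back, z up. Origin on the bench, mid-width: y from -110 to 110 mm, x from -110 to 90. Front edge 50 mm high; a face slopes up at 35 degrees from x = -110 to 20; flat top 141 mm high. A 70 mm outlet pipe leaves its -y side; the blast gate stands across it at y = -170.
- plug: Grey plastic plug, 160 g, 83 mm tall: shank 40 mm across and 35 long, round flange 68 across and 6 thick, flat bar grip 60 long (plug x), 16 thick (plug y), 42 tall. Origin: centre of the shank's end; z towards the grip (flange z 35 to 41 mm, grip 41 to 83). At the start it sits home in the port, leaning 35 degrees from vertical towards the box's front, grip bar along the slope (x uphill).
- port_mouth (a point): Centre of the rim of the port collar, a steel tube 62 mm across, 45 tall. z points out along its axis; x up the slope. At the start the flange rests on this rim. Rubber lips grip the shank: straight out takes 25 to 42 N, but while it turns (up to 0.9 N m) drawing it under 5 mm per radian takes about 10 N. Free after 30 mm of travel.
- port (a joint): How far the collar has been pulled out of its rubber mount along its axis, m: 0 at rest, spring about 2 N per mm after a first 5 N, end stop at 0.014. More than 0.008 (about 20 N of pull) counts as tearing it.
- gate (a joint): Lift of the blast gate, m: 0 shut, 0.060 fully open (end stop). It slides straight up with about 8 N and stays where it is left.
- gate_handle (a point): Middle of the black bar handle on top of the blast gate, which is 70 mm long (along the box's x), 16 mm thick (box y) and 42 mm tall, centre of the bar 24 mm above the top of the gate's frame, which is 150 mm above the bench. The point rises with the gate; its axes are those of the box.
- tray: Open wooden tray fixed to the bench, 160 x 160 mm outside, 26 mm high, walls and floor 6 mm thick (inside 148 x 148 mm). Origin: centre of the underside; its floor is at z = 6 mm.
- sander: Random orbit sander with a green body, 128 mm across the pad, 152 mm tall, standing on the bench; a bystander. Origin: centre of the pad's underside.
- block: Sanding block of wood and cork, 125 x 65 mm, 42 mm high, lying on the bench; a bystander. Origin: centre of the underside.
- can: Black drinks can, 66 mm in diameter, 122 mm tall, standing on the bench; a bystander. Origin: centre of the underside.
There are look-alikes about, which are no part of the job. What is shaped like the plug but purple is not meant.

How it is judged (in metres and radians):
On the way, in this order (a step that is already met when the one before it is completed fails the run):
1. the plug is turned at least 7 degrees in the port while its shank is still at least 15 mm deep (angle between the x axis of plug and the x axis of port_mouth, either way round above 0.12 rad and z of plug in the frame of port_mouth below -0.015 m and distance between plug and port_mouth below 0.045 m).
2. the plug is drawn clear of the port (distance between plug and port_mouth above 0.05 m), for 0.1 s.
3. the plug stands upright on the tray's floor, let go (angle between plug's own z axis and vertical below 0.1 rad and horizontal distance between plug and tray below 0.08 m and z of plug in the frame of tray below 0.012 m and contact force between plug and tray above 0.3 N and contact force between the fingers and plug below 0.1 N and linear speed of plug below 0.02 m/s), for 0.2 s.
4. the blast gate is lifted fully open (value of joint gate above 0.052 m), for 0.1 s.
At the end, for the whole second after the job is handed in: The plug stands upright (within 6 degrees) on the tray's floor, at rest, and the blast gate is lifted at least 52 of its 60 mm; the port collar is back on its seat (within 3 mm) (value of joint gate above 0.052 m and angle between plug's own z axis and vertical below 0.1 rad and horizontal distance between plug and tray below 0.08 m and z of plug in the frame of tray below 0.012 m and linear speed of plug below 0.02 m/s and value of joint port below 0.003 m); the robot touches nothing.
It fails at once if the collar is pulled more than 8 mm out of its rubber mount (value of joint port above 0.008 m).
It fails at once if the sander, the block or the can is moved more than 30 mm (distance of any of sander, block, can from where it was at the start of the episode above 0.03 m).
It also fails if it takes over 72 s, if anything falls off the work surface, if the arm or the gripper's body presses on something with over 40 N, if the wrist force passes 120 N, or if a joint passes its speed limit or range.

## Robot

A 6-joint arm with a two-finger parallel gripper is mounted at the origin on the work surface. World frame = base frame: x ahead of the robot, y to its left, z up, the work surface at z = 0. Lengths are in m, angles in degrees, forces in N, time in s.
With the tool pointing down it reaches from about 0.325 to 1 m from the base axis. Payload 5.1 kg.
Tool frame: the origin (TCP) lies at the very end of the fingers, on their centre line; the grasp point (between the pads) lies 19 mm behind it; z points along the fingers, y is the line along which they close (so a half turn about z gives the same grasp; the last joint's range is limited). The gripper opens to 85 mm and grips with 20 to 120 N. Pads are 22 mm wide; open, the fingers measure 114 mm over their backs; the gripper's body (76 mm by 85 mm) begins 54 mm behind the grasp point. The pads swing forward as they close: fully open they stand 13 mm farther back than shut.
Start: joints at [-71.826, 7.093, 94.555, -0, 78.352, -4.733], TCP at [0.253, -0.599, 0.231] pointing down, gripper open.
Joint ranges: [-149.61, 149.61], [-58.7, 133.49], [1.44, 155.28], [-77.14, 257.14], [18.33, 153.61], [-166.67, 166.67]. Speed limits (degrees/s): [147.25, 147.25, 180, 180, 180, 180].

## Interface

Orientations are given as [roll, pitch, yaw] about the fixed x, y, z axes, in that order (R = Rz(yaw) Ry(pitch) Rx(roll)).
In Python, from workcell import ctrl, optics gives the robot as it stands.
- The arm moves only by the tool servo_tool, never from a script. Its argument "commands" is a list of rows, each an object of numbers: "tx", "ty", "tz": the shift along the tool's x, y, z in m; "wx", "wy", "wz": the turn, a rotation vector about the tool's x, y, z in rad; "jaw": the finger opening in m, from 0 to 0.0854. A call has 1 to 20 rows; each row shifts and turns the commanded pose from where the row before left it, along the tool's axes as they then stand; what a row does not reach is not made up. A row lasts 1/10 s, in which the tool goes at most 50 mm and 8.59 degrees, less where a joint would pass 70% of its speed; a pose out of reach is approached as far as the arm can. A call with a gripper value outside its range is refused whole. The fingers move at their own pace and stop on an object; the grip force is fixed at half the most. Time passes only in rows, so rows that do not move let the fingers close. It gives the time, the measured TCP pose, the force, the opening and the grip force at its end, in the units of the state.
- ctrl.read_state(): the state, without advancing time (a new reading comes with each control period).
- optics.snapshot(name): name is "scene" or "top" or "wrist"; returns (picture, depth): 480x640x3 uint8, red, green, blue; 480x640 float32, m along the optical axis (not along the pixel's ray), 0 where there is no reading.
- optics.get_calibration(name): a dict with "fx", "fy", "cx", "cy" (pixels), "k1" (the pictures are not rectified: a ray, as slopes to the right and down, at radius r is drawn at 1 + k1 r^2 times it, then the intrinsics apply), "rvec" (rotation vector, rad) and "tvec" (3), from world to camera coordinates, as OpenCV has them; the wrist camera has in their place "mount" (4x4, takes a point from camera to tool coordinates, whose origin is the TCP and whose axes are the flange's). Camera axes: x right, y down, z forward; pixel columns grow to the right and rows downward; lengths in m; the calibration is good to about 2 mm. A picture is of the moment at which its call begins: read the wrist's pose just before it. get_calibration takes no time and is no camera call.
- ctrl.job_done(): hands the job in; it is judged then, once.
The state is a dict: "clock": time; "qpos": joint angles; "dq": joint speeds; "joint_efforts": joint torques, N m; "eef_pos": TCP position; "ee_rot": TCP orientation; "ft_force": force on the tool from outside, world axes, zero at the start; "ft_torque": the same for the moment, N m; "grip_width": finger opening in m; "gripper_force": force on a finger pad.
Only numpy, scipy, OpenCV 4.12 (cv2) and the standard library are available. Lean on these libraries where they do the work, as an engineer would, in place of code of your own. Each camera call takes 0.05 s, during which the arm holds its last target. There are 200 camera calls.

## Working session

There is one attempt and no reset: what is moved stays moved. The work goes in short steps, Python scripts to look and compute and a tool call to move; the robot and the scene stay as the last step left them, time stands still between calls to the robot, and variables do not carry over. Pictures are saved under pics/ and viewed, at most 10 in all, crops included, and the job is handed in when it is done.

Besides the shell and the picture viewer there is one more tool, called after "Call:" by a JSON object that holds its "op" and its "data". servo_tool: Moves the arm, as the interface text tells. Its arguments: {"type":"object","properties":{"commands":{"type":"array"}},"required":["commands"]}

```bash
mkdir -p pics; cat > h.py <<'E'
import numpy as np, cv2
from scipy.spatial.transform import Rotation as R
from workcell import ctrl, optics
def snap(n):
    s=ctrl.read_state(); p,d=optics.snapshot(n); c=optics.get_calibration(n)
    if 'rvec' in c:
        Rw=R.from_rotvec(np.ravel(c['rvec'])).as_matrix().T; o=-Rw@np.ravel(c['tvec'])
    else:
        Rt=R.from_euler('xyz',s['ee_rot'],degrees=True).as_matrix(); M=np.array(c['mount'])
        Rw=Rt@M[:3,:3]; o=Rt@M[:3,3]+np.array(s['eef_pos'])
    return p,d,(c,Rw,o)
def rays(uv,cam):
    c,Rw,o=cam; K=np.array([[c['fx'],0,c['cx']],[0,c['fy'],c['cy']],[0,0,1.]])
    n=cv2.undistortPoints(np.float64(uv).reshape(-1,1,2),K,np.array([c['k1'],0,0,0.])).reshape(-1,2)
    return np.c_[n,np.ones(len(n))]@Rw.T
def plane(uv,z,cam):
    r=rays(uv,cam); return cam[2]+r*((z-cam[2][2])/r[:,2])[:,None]
def depthpts(uv,d,cam):
    uv=np.int32(uv).reshape(-1,2); return cam[2]+rays(uv,cam)*d[uv[:,1],uv[:,0]][:,None]
def cloud(d,cam):
    v,u=np.mgrid[0:480,0:640]; return depthpts(np.c_[u.ravel(),v.ravel()],d,cam).reshape(480,640,3)
E
python3 - <<'E'
from h import *
for n in('scene','top'):
    p,d,cam=snap(n); cv2.imwrite(f'pics/{n}0.png',p[:,:,::-1]); np.savez(f'{n}0.npz',p=p,d=d); print(n,cam[2].round(3),cam[1][:,2].round(2),(d>0).mean())
print(ctrl.read_state())
print(optics.get_calibration('wrist'))
E
```

```text
scene [1.417 0.681 0.822] [-0.68 -0.51 -0.53] 0.9735123697916667
top [0.38  0.019 0.962] [ 0.19 -0.02 -0.98] 0.995986328125
{'clock': 0.1, 'qpos': array([-7.18236476e+01,  7.12833938e+00,  9.46262727e+01, -2.05157452e-03,
        7.83514699e+01, -4.73413456e+00]), 'dq': array([-0.01261705, -0.11482528, -0.16650838, -0.00213689,  0.05790889,
        0.13640188]), 'joint_efforts': array([ 1.64194157e-04, -4.24931788e+01, -3.66653287e+01, -1.72673331e-04,
        3.94680508e-03, -1.18860859e-05]), 'eef_pos': array([ 0.2528163 , -0.5982207 ,  0.23019182]), 'ee_rot': array([-1.79894114e+02, -6.75347860e-03,  2.29108968e+01]), 'ft_force': array([ 0.03073138, -0.3468256 , -0.27463752]), 'ft_torque': array([0.01919976, 0.00209798, 0.02291142]), 'gripper_force': 0.0, 'grip_width': 0.08517807755140148}
{'fx': 336.53843977217224, 'fy': 336.53843977217224, 'cx': 322.61198291370107, 'cy': 240.94930465802494, 'k1': -0.012304034091123949, 'mount': array([[-5.89300508e-04, -9.55633672e-01, -2.94557188e-01,
         7.52543056e-02],
       [ 9.99999821e-01, -5.93816500e-04, -7.41090729e-05,
         3.94582432e-04],
       [-1.04091793e-04, -2.94557179e-01,  9.55633851e-01,
        -1.42953097e-01],
       [ 0.00000000e+00,  0.00000000e+00,  0.00000000e+00,
         1.00000000e+00]])}
```

View pics/scene0.png

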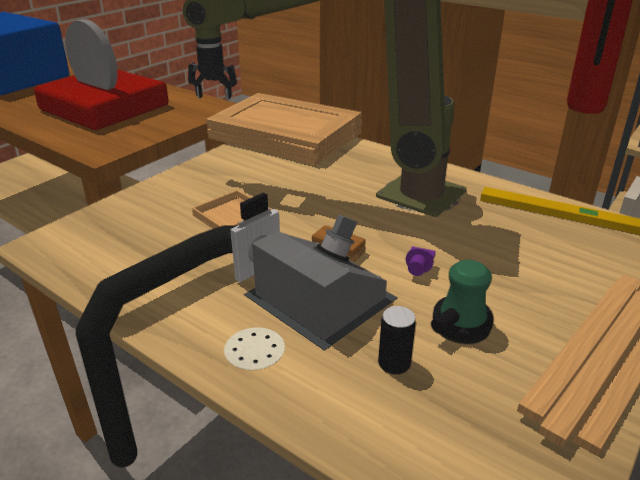

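View pics/top0.png

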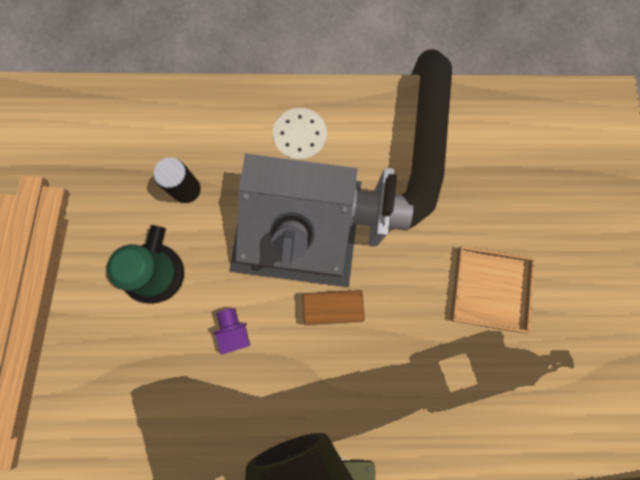

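The top view shows the plug at about (292,240), the box spanning (235–355, 155–285), the gate handle at (389,195), the tray at (492,290) and the purple decoy at (232,330). The scene view has the plug at (342,240) and the handle at (255,206). Next I'll measure these in 3D from both views.

```bash
cat > m.py <<'E'
from h import *
def calcam(n):
    c=optics.get_calibration(n); Rw=R.from_rotvec(np.ravel(c['rvec'])).as_matrix().T
    return c,Rw,-Rw@np.ravel(c['tvec'])
D={}
for n in('top','scene'):
    z=np.load(n+'0.npz'); D[n]=(z['p'],z['d'],cloud(z['d'],calcam(n)))
p,d,C=D['top']
# bench check
print('bench z',np.median(C[350:400,40:110,2]), 'scene', np.median(D['scene'][2][300:330,130:180,2]))
def fit(P):
    m=np.median(P,0)
    for _ in range(4):
        u,s,vt=np.linalg.svd(P-m,full_matrices=False); n=vt[2]*np.sign(vt[2][2]); r=(P-m)@n
        P=P[abs(r)<2.5*np.std(r)+1e-4]; m=P.mean(0)
    return n,m,np.std(r)
S=np.r_[C[205:260,246:266].reshape(-1,3),C[205:260,322:342].reshape(-1,3)]
n,m,sd=fit(S); yaw=np.degrees(np.arctan2(-n[1],-n[0])); print('slope n',n,'tilt',np.degrees(np.arccos(n[2])),'yaw',yaw,m,sd)
n2,m2,sd2=fit(C[165:185,255:345].reshape(-1,3)); print('flat top',n2,m2,sd2)
# box edges at top: mask grey-dark and z>0.03
mask=((C[...,2]>0.134)&(C[...,2]<0.148)).astype(np.uint8); mask[:, :225]=0; mask[:,362:]=0; mask[:140]=0;mask[205:]=0
P=C[mask>0][:,:2]; r=cv2.minAreaRect(np.float32(P*1000)); print('flat rect mm',r)
np.set_printoptions(precision=4,suppress=True)
b=np.radians(yaw); ex=np.array([np.cos(b),np.sin(b),0]); ey=np.array([-ex[1],ex[0],0])
for nm in D:
    Cc=D[nm][2].reshape(-1,3); h=(Cc-m)@n
    near=(np.abs((Cc-m)@ey)<.09)&(np.abs((Cc-m)@ex)<.12)
    print(nm,'h max',h[near&(h<.2)].max())
    g=near&(h>.06)&(h<.2)
    Q=Cc[g]; print(nm,'plug pts',g.sum(),np.histogram(h[g],bins=10))
    t=g&(h>h[g].max()-.006); Q=Cc[t]; print(' grip top c',Q.mean(0),'n',len(Q))
    su=np.cross(ey,n); 
    e1=(Q@su);e2=Q@ey; print(' extents',np.ptp(e1),np.ptp(e2),'mid',np.array([(e1.max()+e1.min())/2-m@su,(e2.max()+e2.min())/2-m@ey]))
    # handle
    hm=(Cc[:,2]>.155)&(Cc[:,2]<.25)&(Cc[:,1]<-.1)&(Cc[:,0]>.4)&(D[nm][0].reshape(-1,3).max(1)<45)
    Q=Cc[hm]
    if len(Q)>20:
        t=Q[Q[:,2]>np.percentile(Q[:,2],95)-.006]; print(nm,'handle',len(Q),'zmax',Q[:,2].max(),'top c',t.mean(0),cv2.minAreaRect(np.float32(t[:,:2]*1000)))
    k=(Cc[:,2]>.018)&(Cc[:,2]<.034)&(Cc[:,1]<-.2)&(Cc[:,0]>.2)&(Cc[:,0]<.55)&(Cc[:,1]>-.6)
    Q=Cc[k]; print(nm,'tray',len(Q),cv2.minAreaRect(np.float32(Q[:,:2]*1000)),np.median(Q[:,2]))
E
python3 m.py
```

```text
bench z -0.0007363948624349304 scene -0.001469150401937236
slope n [-0.56872405  0.07820367  0.81880226] tilt 35.03492519497228 yaw -7.829483108758745 [0.55006636 0.05801898 0.09626918] 0.0013418939347052117
flat top [0.94103776 0.00156176 0.33829793] [0.6537901  0.04442834 0.14277597] 0.010934124053713799
flat rect mm ((641.3162841796875, 47.251441955566406), (220.2787322998047, 87.5113525390625), 83.12509155273438)
top h max 0.09521140274123308
top plug pts 364 (array([  9,  12,  11,  14,   7,  14,  11,  11,  60, 215]), array([0.0601, 0.0636, 0.0671, 0.0706, 0.0741, 0.0776, 0.0812, 0.0847,
       0.0882, 0.0917, 0.0952]))
 grip top c [0.498  0.0668 0.1724] n 273
 extents 0.061117138725118536 0.016220599203891323 mid [-0.0011  0.0018]
top handle 116 zmax 0.20940244673411923 top c [ 0.5939 -0.111   0.2051] ((597.8165893554688, -112.2654037475586), (8.19697380065918, 64.48432922363281), 87.26409149169922)
top tray 1022 ((441.896240234375, -362.5715026855469), (161.26560974121094, 160.02732849121094), 80.38960266113281) 0.025089090823607885
scene h max 0.09241071074825917
scene plug pts 305 (array([31, 29, 30, 30, 29, 29, 32, 29, 30, 36]), array([0.0601, 0.0633, 0.0665, 0.0698, 0.073 , 0.0762, 0.0795, 0.0827,
       0.0859, 0.0892, 0.0924]))
 grip top c [0.5059 0.0709 0.174 ] n 60
 extents 0.06063278655589738 0.018065586462816946 mid [0.0002 0.0046]
scene handle 480 zmax 0.2098456048725441 top c [ 0.6071 -0.114   0.2046] ((604.2305297851562, -115.35912322998047), (15.655506134033203, 67.916748046875), 84.89118194580078)
scene tray 310 ((445.13409423828125, -363.66693115234375), (164.58763122558594, 166.0478057861328), 79.92135620117188) 0.023918088705300267
```

Both views agree:

| Item | Measurement |
|---|---|
| Slope | 35.0° tilt |
| Box yaw | about -7° |
| Grip top centre | about (0.499, 0.067, 0.172), 93 mm off the slope as expected |
| Tray centre | about (0.443, -0.363) |
| Handle top | about (0.60, -0.113, 0.205) |

I'll swing over to the plug now and refine these from the wrist camera.

Call:
{"op": "servo_tool", "data": {"commands": [{"tx": 0.026,"ty": -0.0345,"tz": -0.0044},{"tx": 0.026,"ty": -0.0345,"tz": -0.0044},{"tx": 0.026,"ty": -0.0345,"tz": -0.0044},{"tx": 0.026,"ty": -0.0345,"tz": -0.0044},{"tx": 0.026,"ty": -0.0345,"tz": -0.0044},{"tx": 0.026,"ty": -0.0345,"tz": -0.0044},{"tx": 0.026,"ty": -0.0345,"tz": -0.0044},{"tx": 0.026,"ty": -0.0345,"tz": -0.0044},{"tx": 0.026,"ty": -0.0345,"tz": -0.0044},{"tx": 0.026,"ty": -0.0345,"tz": -0.0044},{"tx": 0.026,"ty": -0.0345,"tz": -0.0044},{"tx": 0.026,"ty": -0.0345,"tz": -0.0044},{"tx": 0.026,"ty": -0.0345,"tz": -0.0044},{"tx": 0.026,"ty": -0.0345,"tz": -0.0044},{"tx": 0.026,"ty": -0.0345,"tz": -0.0044},{"tx": 0.026,"ty": -0.0345,"tz": -0.0044},{"wz": 0.13},{"wz": 0.13},{"wz": 0.13},{"wz": 0.13}]}}

```text
$.commands[0]: bad value
```

Call:
{"op": "servo_tool", "data": {"commands": [{"tx": 0.026,"ty": -0.0345,"tz": -0.0044,"wx": 0,"wy": 0,"wz": 0,"jaw": 0.085}]}}

```text
clock: 0.2
eef_pos: [0.2622, -0.5583, 0.2333]
ee_rot: [-179.8, 0.0, 22.7]
ft_force: [0.4, 0.4, 0.5]
grip_width: 0.0848
gripper_force: 0.0
```

Call:
{"op": "servo_tool", "data": {"commands": [{"tx": 0.026,"ty": -0.0345,"tz": -0.0044,"wx": 0,"wy": 0,"wz": 0,"jaw": 0.085},{"tx": 0.026,"ty": -0.0345,"tz": -0.0044,"wx": 0,"wy": 0,"wz": 0,"jaw": 0.085},{"tx": 0.026,"ty": -0.0345,"tz": -0.0044,"wx": 0,"wy": 0,"wz": 0,"jaw": 0.085},{"tx": 0.026,"ty": -0.0345,"tz": -0.0044,"wx": 0,"wy": 0,"wz": 0,"jaw": 0.085},{"tx": 0.026,"ty": -0.0345,"tz": -0.0044,"wx": 0,"wy": 0,"wz": 0,"jaw": 0.085},{"tx": 0.026,"ty": -0.0345,"tz": -0.0044,"wx": 0,"wy": 0,"wz": 0,"jaw": 0.085},{"tx": 0.026,"ty": -0.0345,"tz": -0.0044,"wx": 0,"wy": 0,"wz": 0,"jaw": 0.085},{"tx": 0.026,"ty": -0.0345,"tz": -0.0044,"wx": 0,"wy": 0,"wz": 0,"jaw": 0.085},{"tx": 0.026,"ty": -0.0345,"tz": -0.0044,"wx": 0,"wy": 0,"wz": 0,"jaw": 0.085},{"tx": 0.026,"ty": -0.0345,"tz": -0.0044,"wx": 0,"wy": 0,"wz": 0,"jaw": 0.085},{"tx": 0.026,"ty": -0.0345,"tz": -0.0044,"wx": 0,"wy": 0,"wz": 0,"jaw": 0.085},{"tx": 0.026,"ty": -0.0345,"tz": -0.0044,"wx": 0,"wy": 0,"wz": 0,"jaw": 0.085},{"tx": 0.026,"ty": -0.0345,"tz": -0.0044,"wx": 0,"wy": 0,"wz": 0,"jaw": 0.085},{"tx": 0.026,"ty": -0.0345,"tz": -0.0044,"wx": 0,"wy": 0,"wz": 0,"jaw": 0.085},{"tx": 0,"ty": 0,"tz": 0,"wx": 0,"wy": 0,"wz": 0.13,"jaw": 0.085},{"tx": 0,"ty": 0,"tz": 0,"wx": 0,"wy": 0,"wz": 0.13,"jaw": 0.085},{"tx": 0,"ty": 0,"tz": 0,"wx": 0,"wy": 0,"wz": 0.13,"jaw": 0.085},{"tx": 0,"ty": 0,"tz": 0,"wx": 0,"wy": 0,"wz": 0.13,"jaw": 0.085},{"tx": 0,"ty": 0,"tz": 0,"wx": 0,"wy": 0,"wz": 0,"jaw": 0.085}]}}

```text
clock: 2.1
eef_pos: [0.4105, 0.0299, 0.2969]
ee_rot: [180.0, 0.0, -6.9]
ft_force: [0.5, -0.0, 0.3]
grip_width: 0.0851
gripper_force: 0.0
```

Call:
{"op": "servo_tool", "data": {"commands": [{"tx": 0,"ty": -0.008,"tz": 0,"wx": 0,"wy": 0.122,"wz": 0,"jaw": 0.085},{"tx": 0,"ty": -0.008,"tz": 0,"wx": 0,"wy": 0.122,"wz": 0,"jaw": 0.085},{"tx": 0,"ty": -0.008,"tz": 0,"wx": 0,"wy": 0.122,"wz": 0,"jaw": 0.085},{"tx": 0,"ty": -0.008,"tz": 0,"wx": 0,"wy": 0.122,"wz": 0,"jaw": 0.085},{"tx": 0,"ty": -0.008,"tz": 0,"wx": 0,"wy": 0.122,"wz": 0,"jaw": 0.085},{"tx": 0,"ty": 0,"tz": 0,"wx": 0,"wy": 0,"wz": 0,"jaw": 0.085},{"tx": 0,"ty": 0,"tz": 0,"wx": 0,"wy": 0,"wz": 0,"jaw": 0.085}]}}

```text
clock: 2.8
eef_pos: [0.4152, 0.0696, 0.2972]
ee_rot: [179.9, -34.9, -6.7]
ft_force: [-0.5, -0.5, 0.8]
grip_width: 0.085
gripper_force: 0.0
```

```bash
cat > w.py <<'E'
from h import *
import sys
p,d,cam=snap('wrist'); s=ctrl.read_state()
cv2.imwrite(f'pics/{sys.argv[1]}.png',p[:,:,::-1]); np.savez(sys.argv[1]+'.npz',p=p,d=d)
np.set_printoptions(precision=4,suppress=True)
print(s['qpos'],s['eef_pos'],s['ee_rot'])
C=cloud(d,cam); np.save(sys.argv[1]+'_c.npy',C)
E
python3 w.py w1
```

```text
[  7.5066 -49.8783 135.0698  -9.3565  61.0809 106.3709] [0.4158 0.0693 0.2979] [179.9479 -34.9069  -6.8017]
```

View pics/w1.png

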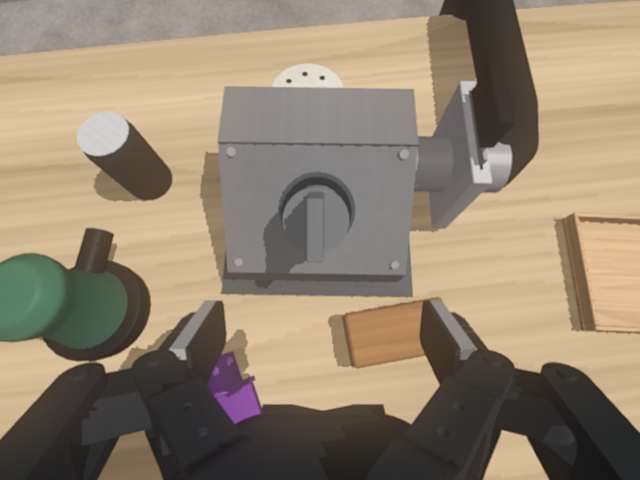

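The wrist view shows the plug's grip bar at about (315, 228), square to the collar, with the box edges parallel to the image. The tool's yaw and tilt therefore match. Now I'll refine the grip position.

```bash
cat > a.py <<'E'
import sys
from h import *
np.set_printoptions(precision=4,suppress=True)
C=np.load(sys.argv[1]+'_c.npy'); s=ctrl.read_state()
Rt=R.from_euler('xyz',s['ee_rot'],degrees=True).as_matrix(); o=np.array(s['eef_pos'])
T=(C-o)@Rt   # tool coords
# slope plane, tool coords
S=np.r_[T[170:255,235:265].reshape(-1,3),T[170:255,370:398].reshape(-1,3)]
A=np.c_[S[:,:2],np.ones(len(S))]; k,*_=np.linalg.lstsq(A,S[:,2],rcond=None); print('slope z=',k,'tilt err deg',np.degrees(k[:2]))
g=T[185:268,285:350].reshape(-1,3); h=k[0]*g[:,0]+k[1]*g[:,1]+k[2]-g[:,2]
print(np.histogram(h,bins=np.arange(0,.105,.005)))
t=g[(h>.086)&(h<.1)]; print('grip top tool',t.mean(0),'ext',np.ptp(t,axis=0),'rect',cv2.minAreaRect(np.float32(t[:,:2]*1000)))
f=g[(h>.045)&(h<.055)]; print('flange rect',cv2.minEnclosingCircle(np.float32(f[:,:2]*1000)),np.median(f[:,2]))
E
python3 a.py w1
```

```text
slope z= [-0.238  -0.0109  0.2375] tilt err deg [-13.6351  -0.6218]
(array([328, 656, 706,   3,   0,   0,   5,  73, 696, 936, 637,  32,  16,
        18,  19,  17, 214, 423, 359, 121]), array([0.   , 0.005, 0.01 , 0.015, 0.02 , 0.025, 0.03 , 0.035, 0.04 ,
       0.045, 0.05 , 0.055, 0.06 , 0.065, 0.07 , 0.075, 0.08 , 0.085,
       0.09 , 0.095, 0.1  ]))
grip top tool [-0.012  -0.0075  0.1494] ext [0.0516 0.0157 0.0055] rect ((-9.406444549560547, -7.286005973815918), (51.690242767333984, 15.370401382446289), 0.8649270534515381)
flange rect ((-7.486541271209717, -6.661816120147705), 33.624263763427734) 0.19124331107394962
```

```bash
cat >> a.py <<'E'
for c in (245,255,380,390):
    print(c,[T[r,c] for r in (170,200,230,250)])
t=g[(g[:,2]<.16)&(g[:,2]>.12)]
print('grip',len(t),np.ptp(t,axis=0),cv2.minAreaRect(np.float32(t[:,:2]*1000)))
for q in (t,g[(g[:,2]<.2)&(g[:,2]>.18)]):
    A=np.c_[q[:,:2],np.ones(len(q))]; print(np.linalg.lstsq(A,q[:,2],rcond=None)[0])
E
python3 a.py w1|tail -8
```

```text
flange rect ((-7.486541271209717, -6.661816120147705), 33.624263763427734) 0.19124331107394962
245 [array([ 0.0396, -0.087 ,  0.241 ]), array([ 0.0052, -0.0897,  0.243 ]), array([-0.031 , -0.0924,  0.2441]), array([-0.0559, -0.0939,  0.2433])]
255 [array([ 0.0394, -0.0761,  0.243 ]), array([ 0.0053, -0.0781,  0.2428]), array([-0.0307, -0.0802,  0.2428]), array([-0.0551, -0.0813,  0.2411])]
380 [array([0.0396, 0.0644, 0.2414]), array([0.0056, 0.0662, 0.2416]), array([-0.0301,  0.0679,  0.241 ]), array([-0.055 ,  0.0692,  0.2412])]
390 [array([0.0397, 0.0754, 0.24  ]), array([0.0056, 0.0777, 0.2418]), array([-0.0304,  0.08  ,  0.2423]), array([-0.0554,  0.0814,  0.2421])]
grip 1147 [0.0595 0.0157 0.0129] ((-5.486213684082031, -7.196659088134766), (59.535240173339844, 15.4468355178833), 0.7481737732887268)
[0.0132 0.0163 0.1498]
[-0.0035 -0.0083  0.1912]
```

The tool is aligned: the slope is flat at tool z 0.242 and the flange at 0.191. The grip is offset (-5.5, -7) mm and its top is at 0.1495, which matches the given sizes. Going in to grasp.

Call:
{"op": "servo_tool", "data": {"commands": [{"tx": -0.006,"ty": -0.007,"tz": 0.02,"wx": 0,"wy": 0,"wz": 0,"jaw": 0.085},{"tx": 0,"ty": 0,"tz": 0.04,"wx": 0,"wy": 0,"wz": 0,"jaw": 0.07},{"tx": 0,"ty": 0,"tz": 0.04,"wx": 0,"wy": 0,"wz": 0,"jaw": 0.06},{"tx": 0,"ty": 0,"tz": 0.04,"wx": 0,"wy": 0,"wz": 0,"jaw": 0.05},{"tx": 0,"ty": 0,"tz": 0.03,"wx": 0,"wy": 0,"wz": 0,"jaw": 0.05},{"tx": 0,"ty": 0,"tz": 0.015,"wx": 0,"wy": 0,"wz": 0,"jaw": 0.05},{"tx": 0,"ty": 0,"tz": 0,"wx": 0,"wy": 0,"wz": 0,"jaw": 0.05},{"tx": 0,"ty": 0,"tz": 0,"wx": 0,"wy": 0,"wz": 0,"jaw": 0.03},{"tx": 0,"ty": 0,"tz": 0,"wx": 0,"wy": 0,"wz": 0,"jaw": 0.02}]}}

```text
clock: 3.75
eef_pos: [0.5177, 0.0641, 0.1439]
ee_rot: [-180.0, -35.1, -6.9]
ft_force: [0.8, 0.6, 0.3]
grip_width: 0.0217
gripper_force: 0.0
```

```bash
python3 w.py w2
```

```text
[  4.6594 -24.6482 136.223  -11.7107  34.4474 109.2052] [0.5175 0.0642 0.1441] [-179.9758  -35.0845   -6.9048]
```

View pics/w2.png

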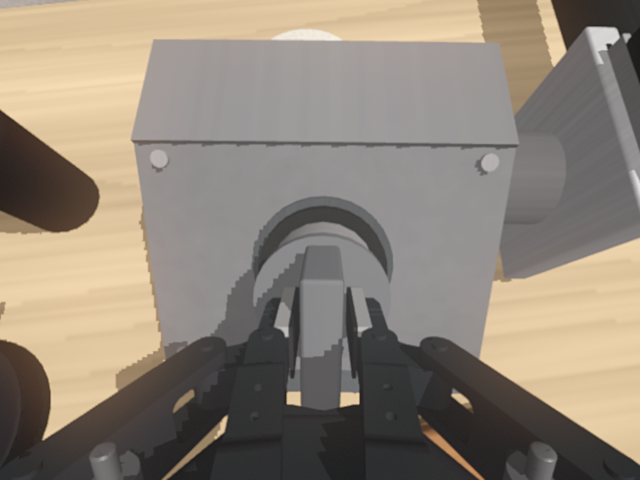

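The bar sits centred between the pads at about (322, 320). I'll close the jaws and start the first twist.

Call:
{"op": "servo_tool", "data": {"commands": [{"tx": 0,"ty": 0,"tz": 0,"wx": 0,"wy": 0,"wz": 0,"jaw": 0.0},{"tx": 0,"ty": 0,"tz": 0,"wx": 0,"wy": 0,"wz": 0,"jaw": 0.0},{"tx": 0,"ty": 0,"tz": 0,"wx": 0,"wy": 0,"wz": 0,"jaw": 0.0},{"tx": 0,"ty": 0,"tz": 0,"wx": 0,"wy": 0,"wz": 0.08,"jaw": 0.0},{"tx": 0,"ty": 0,"tz": 0,"wx": 0,"wy": 0,"wz": 0.1,"jaw": 0.0},{"tx": 0,"ty": 0,"tz": -0.0002,"wx": 0,"wy": 0,"wz": 0.1,"jaw": 0.0},{"tx": 0,"ty": 0,"tz": -0.0004,"wx": 0,"wy": 0,"wz": 0.1,"jaw": 0.0},{"tx": 0,"ty": 0,"tz": 0,"wx": 0,"wy": 0,"wz": 0.1,"jaw": 0.0}]}}

```text
clock: 4.6
eef_pos: [0.5172, 0.064, 0.1442]
ee_rot: [-162.0, -30.7, -39.4]
ft_force: [0.3, -0.8, 3.4]
grip_width: 0.015
gripper_force: 59.1
```

```bash
cat > s.py <<'E'
from h import *
np.set_printoptions(precision=4,suppress=True)
s=ctrl.read_state(); Rt=R.from_euler('xyz',s['ee_rot'],degrees=True).as_matrix()
n=np.array([-.569,.069,.819])
print(s['clock'],'q',s['qpos'],'F tool',Rt.T@s['ft_force'],'Ttool',Rt.T@s['ft_torque'],'w',s['grip_width'],s['gripper_force'],'axial',(np.array(s['eef_pos'])-[.5175,.0642,.1441])@n*1000,'mm', s['eef_pos'],s['ee_rot'])
E
python3 s.py
```

```text
4.6 q [  4.6837 -24.7376 136.2837 -11.8622  34.4501 136.8401] F tool [ 2.3841 -0.3398 -2.5898] Ttool [-0.2805  0.3472 -0.5652] w 0.014999433475361125 59.11535024642944 axial 0.25085897751136244 mm [0.5172 0.064  0.1442] [-162.0316  -30.7177  -39.3836]
```

Call:
{"op": "servo_tool", "data": {"commands": [{"tx": 0,"ty": 0,"tz": 0,"wx": 0,"wy": 0,"wz": -0.12,"jaw": 0.0},{"tx": 0,"ty": 0,"tz": 0,"wx": 0,"wy": 0,"wz": -0.12,"jaw": 0.0},{"tx": 0,"ty": 0,"tz": -0.0005,"wx": 0,"wy": 0,"wz": -0.13,"jaw": 0.0},{"tx": 0,"ty": 0,"tz": -0.0005,"wx": 0,"wy": 0,"wz": -0.13,"jaw": 0.0},{"tx": 0,"ty": 0,"tz": -0.0005,"wx": 0,"wy": 0,"wz": -0.13,"jaw": 0.0},{"tx": 0,"ty": 0,"tz": -0.0005,"wx": 0,"wy": 0,"wz": -0.13,"jaw": 0.0},{"tx": 0,"ty": 0,"tz": -0.0005,"wx": 0,"wy": 0,"wz": -0.13,"jaw": 0.0},{"tx": 0,"ty": 0,"tz": -0.0005,"wx": 0,"wy": 0,"wz": -0.13,"jaw": 0.0},{"tx": 0,"ty": 0,"tz": -0.0005,"wx": 0,"wy": 0,"wz": -0.13,"jaw": 0.0}]}}

```text
clock: 5.5
eef_pos: [0.5145, 0.0654, 0.1455]
ee_rot: [156.5, -26.7, 37.4]
ft_force: [4.0, 4.2, -5.5]
grip_width: 0.0152
gripper_force: 58.7
```

```bash
python3 s.py
```

```text
5.5 q [  4.7857 -25.2573 136.4553 -11.4728  34.8641  70.4897] F tool [ 2.6847 -3.7917  6.4825] Ttool [0.9072 0.3847 0.4577] w 0.015165625067108626 58.7177699804306 axial 2.9142792970984743 mm [0.5145 0.0654 0.1455] [156.4977 -26.737   37.3833]
```

Call:
{"op": "servo_tool", "data": {"commands": [{"tx": 0,"ty": 0,"tz": 0,"wx": 0,"wy": 0,"wz": 0.13,"jaw": 0.0},{"tx": 0,"ty": 0,"tz": -0.0003,"wx": 0,"wy": 0,"wz": 0.13,"jaw": 0.0},{"tx": 0,"ty": 0,"tz": -0.0005,"wx": 0,"wy": 0,"wz": 0.13,"jaw": 0.0},{"tx": 0,"ty": 0,"tz": -0.0005,"wx": 0,"wy": 0,"wz": 0.13,"jaw": 0.0},{"tx": 0,"ty": 0,"tz": -0.0005,"wx": 0,"wy": 0,"wz": 0.13,"jaw": 0.0},{"tx": 0,"ty": 0,"tz": -0.0005,"wx": 0,"wy": 0,"wz": 0.13,"jaw": 0.0},{"tx": 0,"ty": 0,"tz": -0.0005,"wx": 0,"wy": 0,"wz": 0.13,"jaw": 0.0},{"tx": 0,"ty": 0,"tz": -0.0005,"wx": 0,"wy": 0,"wz": 0.13,"jaw": 0.0},{"tx": 0,"ty": 0,"tz": -0.0005,"wx": 0,"wy": 0,"wz": 0.13,"jaw": 0.0},{"tx": 0,"ty": 0,"tz": -0.0002,"wx": 0,"wy": 0,"wz": 0.13,"jaw": 0.0},{"tx": 0,"ty": 0,"tz": 0,"wx": 0,"wy": 0,"wz": -0.13,"jaw": 0.0},{"tx": 0,"ty": 0,"tz": -0.0003,"wx": 0,"wy": 0,"wz": -0.13,"jaw": 0.0},{"tx": 0,"ty": 0,"tz": -0.0005,"wx": 0,"wy": 0,"wz": -0.13,"jaw": 0.0},{"tx": 0,"ty": 0,"tz": -0.0005,"wx": 0,"wy": 0,"wz": -0.13,"jaw": 0.0},{"tx": 0,"ty": 0,"tz": -0.0005,"wx": 0,"wy": 0,"wz": -0.13,"jaw": 0.0},{"tx": 0,"ty": 0,"tz": -0.0005,"wx": 0,"wy": 0,"wz": -0.13,"jaw": 0.0},{"tx": 0,"ty": 0,"tz": -0.0005,"wx": 0,"wy": 0,"wz": -0.13,"jaw": 0.0},{"tx": 0,"ty": 0,"tz": -0.0005,"wx": 0,"wy": 0,"wz": -0.13,"jaw": 0.0},{"tx": 0,"ty": 0,"tz": -0.0005,"wx": 0,"wy": 0,"wz": -0.13,"jaw": 0.0},{"tx": 0,"ty": 0,"tz": -0.0002,"wx": 0,"wy": 0,"wz": -0.13,"jaw": 0.0}]}}

```text
clock: 7.5
eef_pos: [0.5102, 0.0659, 0.1522]
ee_rot: [156.5, -26.8, 37.4]
ft_force: [6.4, 3.8, -4.3]
grip_width: 0.0155
gripper_force: 59.5
```

```bash
python3 s.py
```

```text
7.5 q [  4.9201 -26.5868 136.635  -11.3022  35.9866  70.341 ] F tool [ 4.6662 -2.0768  6.9051] Ttool [0.627  0.7877 0.5594] w 0.015496141451558604 59.48854744434357 axial 10.930329755848602 mm [0.5102 0.0659 0.1522] [156.4763 -26.7632  37.3815]
```

Call:
{"op": "servo_tool", "data": {"commands": [{"tx": 0,"ty": 0,"tz": 0,"wx": 0,"wy": 0,"wz": 0.13,"jaw": 0.0},{"tx": 0,"ty": 0,"tz": -0.0003,"wx": 0,"wy": 0,"wz": 0.13,"jaw": 0.0},{"tx": 0,"ty": 0,"tz": -0.0005,"wx": 0,"wy": 0,"wz": 0.13,"jaw": 0.0},{"tx": 0,"ty": 0,"tz": -0.0005,"wx": 0,"wy": 0,"wz": 0.13,"jaw": 0.0},{"tx": 0,"ty": 0,"tz": -0.0005,"wx": 0,"wy": 0,"wz": 0.13,"jaw": 0.0},{"tx": 0,"ty": 0,"tz": -0.0005,"wx": 0,"wy": 0,"wz": 0.13,"jaw": 0.0},{"tx": 0,"ty": 0,"tz": -0.0005,"wx": 0,"wy": 0,"wz": 0.13,"jaw": 0.0},{"tx": 0,"ty": 0,"tz": -0.0005,"wx": 0,"wy": 0,"wz": 0.13,"jaw": 0.0},{"tx": 0,"ty": 0,"tz": -0.0005,"wx": 0,"wy": 0,"wz": 0.13,"jaw": 0.0},{"tx": 0,"ty": 0,"tz": -0.0002,"wx": 0,"wy": 0,"wz": 0.13,"jaw": 0.0},{"tx": 0,"ty": 0,"tz": 0,"wx": 0,"wy": 0,"wz": -0.13,"jaw": 0.0},{"tx": 0,"ty": 0,"tz": -0.0003,"wx": 0,"wy": 0,"wz": -0.13,"jaw": 0.0},{"tx": 0,"ty": 0,"tz": -0.0005,"wx": 0,"wy": 0,"wz": -0.13,"jaw": 0.0},{"tx": 0,"ty": 0,"tz": -0.0005,"wx": 0,"wy": 0,"wz": -0.13,"jaw": 0.0},{"tx": 0,"ty": 0,"tz": -0.0005,"wx": 0,"wy": 0,"wz": -0.13,"jaw": 0.0},{"tx": 0,"ty": 0,"tz": -0.0005,"wx": 0,"wy": 0,"wz": -0.13,"jaw": 0.0},{"tx": 0,"ty": 0,"tz": -0.0005,"wx": 0,"wy": 0,"wz": -0.13,"jaw": 0.0},{"tx": 0,"ty": 0,"tz": -0.0005,"wx": 0,"wy": 0,"wz": -0.13,"jaw": 0.0},{"tx": 0,"ty": 0,"tz": -0.0005,"wx": 0,"wy": 0,"wz": -0.13,"jaw": 0.0},{"tx": 0,"ty": 0,"tz": -0.0002,"wx": 0,"wy": 0,"wz": -0.13,"jaw": 0.0}]}}

```text
clock: 9.5
eef_pos: [0.5057, 0.0663, 0.1588]
ee_rot: [156.4, -26.8, 37.4]
ft_force: [5.2, 3.4, -4.1]
grip_width: 0.0154
gripper_force: 59.2
```

```bash
python3 s.py
```

```text
9.5 q [  5.067  -27.9024 136.8024 -11.1616  37.1332  70.1806] F tool [ 3.6937 -2.1683  6.0489] Ttool [0.542  0.7855 0.5138] w 0.01535306409521329 59.21435236930847 axial 18.908479022582977 mm [0.5057 0.0663 0.1588] [156.4429 -26.7501  37.4174]
```

Call:
{"op": "servo_tool", "data": {"commands": [{"tx": 0,"ty": 0,"tz": 0,"wx": 0,"wy": 0,"wz": 0.13,"jaw": 0.0},{"tx": 0,"ty": 0,"tz": -0.0003,"wx": 0,"wy": 0,"wz": 0.13,"jaw": 0.0},{"tx": 0,"ty": 0,"tz": -0.0005,"wx": 0,"wy": 0,"wz": 0.13,"jaw": 0.0},{"tx": 0,"ty": 0,"tz": -0.0005,"wx": 0,"wy": 0,"wz": 0.13,"jaw": 0.0},{"tx": 0,"ty": 0,"tz": -0.0005,"wx": 0,"wy": 0,"wz": 0.13,"jaw": 0.0},{"tx": 0,"ty": 0,"tz": -0.0005,"wx": 0,"wy": 0,"wz": 0.13,"jaw": 0.0},{"tx": 0,"ty": 0,"tz": -0.0005,"wx": 0,"wy": 0,"wz": 0.13,"jaw": 0.0},{"tx": 0,"ty": 0,"tz": -0.0005,"wx": 0,"wy": 0,"wz": 0.13,"jaw": 0.0},{"tx": 0,"ty": 0,"tz": -0.0005,"wx": 0,"wy": 0,"wz": 0.13,"jaw": 0.0},{"tx": 0,"ty": 0,"tz": -0.0002,"wx": 0,"wy": 0,"wz": 0.13,"jaw": 0.0},{"tx": 0,"ty": 0,"tz": 0,"wx": 0,"wy": 0,"wz": -0.13,"jaw": 0.0},{"tx": 0,"ty": 0,"tz": -0.0003,"wx": 0,"wy": 0,"wz": -0.13,"jaw": 0.0},{"tx": 0,"ty": 0,"tz": -0.0005,"wx": 0,"wy": 0,"wz": -0.13,"jaw": 0.0},{"tx": 0,"ty": 0,"tz": -0.0005,"wx": 0,"wy": 0,"wz": -0.13,"jaw": 0.0},{"tx": 0,"ty": 0,"tz": -0.0005,"wx": 0,"wy": 0,"wz": -0.13,"jaw": 0.0},{"tx": 0,"ty": 0,"tz": -0.0005,"wx": 0,"wy": 0,"wz": -0.13,"jaw": 0.0},{"tx": 0,"ty": 0,"tz": -0.0005,"wx": 0,"wy": 0,"wz": -0.13,"jaw": 0.0},{"tx": 0,"ty": 0,"tz": -0.0005,"wx": 0,"wy": 0,"wz": -0.13,"jaw": 0.0},{"tx": 0,"ty": 0,"tz": -0.0005,"wx": 0,"wy": 0,"wz": -0.13,"jaw": 0.0},{"tx": 0,"ty": 0,"tz": -0.0002,"wx": 0,"wy": 0,"wz": -0.13,"jaw": 0.0}]}}

```text
clock: 11.5
eef_pos: [0.5011, 0.0668, 0.1653]
ee_rot: [156.4, -26.7, 37.5]
ft_force: [4.6, 4.3, -1.8]
grip_width: 0.0151
gripper_force: 59.3
```

```bash
python3 s.py
```

```text
11.5 q [  5.2249 -29.2101 136.9521 -11.0302  38.3074  70.0233] F tool [ 4.8138 -2.2928  3.8099] Ttool [0.5447 0.6889 0.2454] w 0.015076606927526322 59.30589973926544 axial 26.922696542535892 mm [0.5011 0.0668 0.1653] [156.4176 -26.7209  37.4596]
```

Call:
{"op": "servo_tool", "data": {"commands": [{"tx": 0,"ty": 0,"tz": 0,"wx": 0,"wy": 0,"wz": 0.13,"jaw": 0.0},{"tx": 0,"ty": 0,"tz": -0.0003,"wx": 0,"wy": 0,"wz": 0.13,"jaw": 0.0},{"tx": 0,"ty": 0,"tz": -0.0005,"wx": 0,"wy": 0,"wz": 0.13,"jaw": 0.0},{"tx": 0,"ty": 0,"tz": -0.0005,"wx": 0,"wy": 0,"wz": 0.13,"jaw": 0.0},{"tx": 0,"ty": 0,"tz": -0.0005,"wx": 0,"wy": 0,"wz": 0.13,"jaw": 0.0},{"tx": 0,"ty": 0,"tz": -0.0005,"wx": 0,"wy": 0,"wz": 0.13,"jaw": 0.0},{"tx": 0,"ty": 0,"tz": -0.0005,"wx": 0,"wy": 0,"wz": 0.13,"jaw": 0.0},{"tx": 0,"ty": 0,"tz": -0.0005,"wx": 0,"wy": 0,"wz": 0.13,"jaw": 0.0},{"tx": 0,"ty": 0,"tz": -0.0005,"wx": 0,"wy": 0,"wz": 0.13,"jaw": 0.0},{"tx": 0,"ty": 0,"tz": 0,"wx": 0,"wy": 0,"wz": 0.13,"jaw": 0.0},{"tx": 0,"ty": 0,"tz": 0,"wx": 0,"wy": 0,"wz": -0.13,"jaw": 0.0},{"tx": 0,"ty": 0,"tz": -0.0005,"wx": 0,"wy": 0,"wz": -0.13,"jaw": 0.0},{"tx": 0,"ty": 0,"tz": -0.0005,"wx": 0,"wy": 0,"wz": -0.13,"jaw": 0.0},{"tx": 0,"ty": 0,"tz": -0.0005,"wx": 0,"wy": 0,"wz": -0.13,"jaw": 0.0},{"tx": 0,"ty": 0,"tz": -0.0005,"wx": 0,"wy": 0,"wz": -0.13,"jaw": 0.0}]}}

```text
clock: 13.0
eef_pos: [0.4965, 0.0665, 0.1688]
ee_rot: [178.9, -34.8, -5.0]
ft_force: [-0.3, -0.0, -1.7]
grip_width: 0.0153
gripper_force: 59.7
```

```bash
python3 s.py
```

```text
13.0 q [  5.3195 -30.1531 137.1155 -11.0376  39.3607 107.1351] F tool [-1.1925  0.0015  1.2374] Ttool [ 0.0578 -0.4761  0.0308] w 0.015301946970479194 59.74285840988159 axial 32.3246320369984 mm [0.4965 0.0665 0.1688] [178.9076 -34.8043  -5.0447]
```

Call:
{"op": "servo_tool", "data": {"commands": [{"tx": 0,"ty": 0,"tz": -0.001,"wx": 0,"wy": 0,"wz": -0.02,"jaw": 0.0},{"tx": 0,"ty": 0,"tz": -0.001,"wx": 0,"wy": 0,"wz": -0.02,"jaw": 0.0},{"tx": 0,"ty": 0,"tz": -0.002,"wx": 0,"wy": 0,"wz": 0,"jaw": 0.0}]}}

```text
clock: 13.3
eef_pos: [0.4948, 0.0668, 0.1729]
ee_rot: [177.6, -34.8, -2.8]
ft_force: [-0.5, -0.1, -1.4]
grip_width: 0.0153
gripper_force: 59.7
```

```bash
python3 s.py
```

```text
13.3 q [  5.3996 -30.7894 137.1117 -10.9602  39.9238 105.1853] F tool [-1.2524  0.0512  0.89  ] Ttool [ 0.0323 -0.4425  0.0482] w 0.01530998155205275 59.73205626010895 axial 36.67390461509495 mm [0.4948 0.0668 0.1729] [177.6215 -34.8245  -2.7554]
```

Call:
{"op": "servo_tool", "data": {"commands": [{"tx": 0,"ty": 0,"tz": -0.006,"wx": 0,"wy": 0,"wz": 0,"jaw": 0.0},{"tx": 0,"ty": 0,"tz": -0.008,"wx": 0,"wy": 0,"wz": 0,"jaw": 0.0},{"tx": 0,"ty": 0,"tz": -0.01,"wx": 0,"wy": 0,"wz": 0,"jaw": 0.0},{"tx": 0,"ty": 0,"tz": -0.012,"wx": 0,"wy": 0,"wz": 0,"jaw": 0.0},{"tx": 0,"ty": 0,"tz": -0.015,"wx": 0,"wy": 0,"wz": 0,"jaw": 0.0},{"tx": 0,"ty": 0,"tz": -0.015,"wx": 0,"wy": 0,"wz": 0,"jaw": 0.0},{"tx": 0,"ty": 0,"tz": -0.01,"wx": 0,"wy": -0.122,"wz": 0,"jaw": 0.0},{"tx": 0,"ty": 0,"tz": -0.01,"wx": 0,"wy": -0.122,"wz": 0,"jaw": 0.0},{"tx": 0,"ty": 0,"tz": -0.01,"wx": 0,"wy": -0.122,"wz": 0,"jaw": 0.0},{"tx": 0,"ty": 0,"tz": -0.01,"wx": 0,"wy": -0.122,"wz": 0,"jaw": 0.0},{"tx": 0,"ty": 0,"tz": -0.005,"wx": 0,"wy": -0.122,"wz": 0,"jaw": 0.0},{"tx": 0,"ty": 0,"tz": 0,"wx": 0,"wy": 0,"wz": 0,"jaw": 0.0},{"tx": 0,"ty": 0,"tz": 0,"wx": 0,"wy": 0,"wz": 0,"jaw": 0.0}]}}

```text
clock: 14.6
eef_pos: [0.441, 0.074, 0.2686]
ee_rot: [178.0, -0.1, -4.1]
ft_force: [-0.4, 0.1, -2.0]
grip_width: 0.0154
gripper_force: 59.6
```

```bash
python3 s.py; python3 w.py w3; python3 - <<'E'
from h import *
p,d,c=snap('scene'); cv2.imwrite('pics/s3.png',cv2.resize(p[60:360,150:550,::-1],(800,600)))
E
```

```text
14.6 q [  3.859  -20.7079 116.3509  -1.968   84.5762  98.1293] F tool [-0.3785 -0.1304  1.9532] Ttool [ 0.0017 -0.018   0.006 ] w 0.015365089686550272 59.64607894420624 axial 146.15278087415373 mm [0.441  0.074  0.2686] [178.0297  -0.0567  -4.0795]
[  3.8718 -20.7772 116.4285  -1.9662  84.5836  98.1241] [0.4404 0.0741 0.2683] [178.0293  -0.0407  -4.062 ]
```

View pics/s3.png

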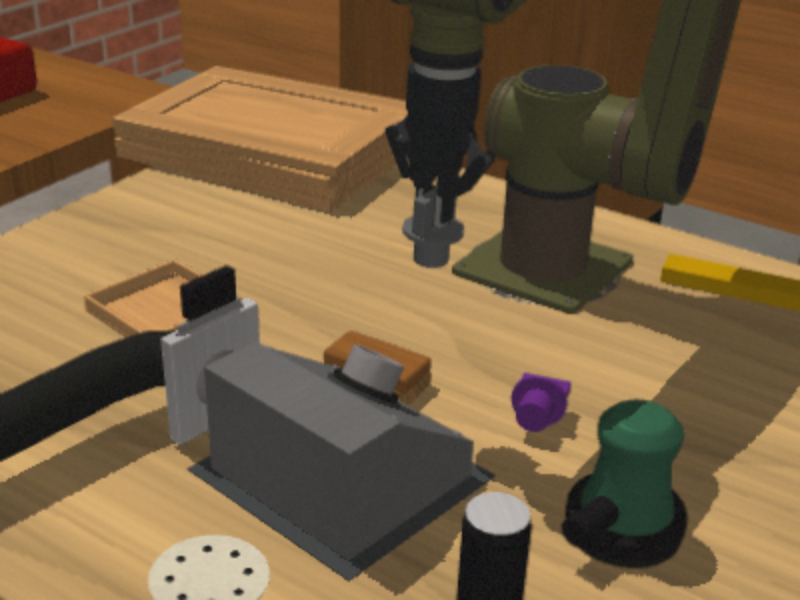

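The plug is out: upright in the hand at about (432, 230) in the crop, with the collar's open end seated at (372, 370). Carrying it to the tray.

Call:
{"op": "servo_tool", "data": {"commands": [{"tx": 0,"ty": 0,"tz": 0,"wx": 0.034,"wy": 0,"wz": 0,"jaw": 0.0},{"tx": 0.0028,"ty": 0.0363,"tz": 0,"wx": 0,"wy": 0,"wz": 0,"jaw": 0.0},{"tx": 0.0028,"ty": 0.0363,"tz": 0,"wx": 0,"wy": 0,"wz": 0,"jaw": 0.0},{"tx": 0.0028,"ty": 0.0363,"tz": 0,"wx": 0,"wy": 0,"wz": 0,"jaw": 0.0},{"tx": 0.0028,"ty": 0.0363,"tz": 0,"wx": 0,"wy": 0,"wz": 0,"jaw": 0.0},{"tx": 0.0028,"ty": 0.0363,"tz": 0,"wx": 0,"wy": 0,"wz": 0,"jaw": 0.0},{"tx": 0.0028,"ty": 0.0363,"tz": 0,"wx": 0,"wy": 0,"wz": 0,"jaw": 0.0},{"tx": 0.0028,"ty": 0.0363,"tz": 0,"wx": 0,"wy": 0,"wz": 0,"jaw": 0.0},{"tx": 0.0028,"ty": 0.0363,"tz": 0,"wx": 0,"wy": 0,"wz": 0,"jaw": 0.0},{"tx": 0.0028,"ty": 0.0363,"tz": 0,"wx": 0,"wy": 0,"wz": 0,"jaw": 0.0},{"tx": 0.0028,"ty": 0.0363,"tz": 0,"wx": 0,"wy": 0,"wz": 0,"jaw": 0.0},{"tx": 0.0028,"ty": 0.0363,"tz": 0,"wx": 0,"wy": 0,"wz": 0,"jaw": 0.0},{"tx": 0.0028,"ty": 0.0363,"tz": 0,"wx": 0,"wy": 0,"wz": 0,"jaw": 0.0},{"tx": 0,"ty": 0,"tz": 0.027,"wx": 0,"wy": 0,"wz": 0,"jaw": 0.0},{"tx": 0,"ty": 0,"tz": 0.027,"wx": 0,"wy": 0,"wz": 0,"jaw": 0.0},{"tx": 0,"ty": 0,"tz": 0.027,"wx": 0,"wy": 0,"wz": 0,"jaw": 0.0},{"tx": 0,"ty": 0,"tz": 0.027,"wx": 0,"wy": 0,"wz": 0,"jaw": 0.0},{"tx": 0,"ty": 0,"tz": 0.027,"wx": 0,"wy": 0,"wz": 0,"jaw": 0.0},{"tx": 0,"ty": 0,"tz": 0.022,"wx": 0,"wy": 0,"wz": 0,"jaw": 0.0},{"tx": 0,"ty": 0,"tz": 0,"wx": 0,"wy": 0,"wz": 0,"jaw": 0.0}]}}

```text
clock: 16.7
eef_pos: [0.4407, -0.36, 0.1078]
ee_rot: [-179.8, 0.3, -4.0]
ft_force: [-0.5, 0.5, -1.6]
grip_width: 0.0152
gripper_force: 59.7
```

```bash
python3 s.py; python3 w.py w4
```

```text
16.7 q [-44.6224   3.4846 110.8744  -0.0611  66.0505  49.4477] F tool [-0.5002 -0.4775  1.6285] Ttool [ 0.0114  0.0192 -0.0223] w 0.015229578276480613 59.738298654556274 axial -15.332723454492829 mm [ 0.4407 -0.36    0.1078] [-179.776     0.3474   -4.0444]
[-44.6257   3.4101 110.7017  -0.0605  66.0877  49.4473] [ 0.4419 -0.3612  0.1101] [-179.9123    0.1874   -4.0482]
```

View pics/w4.png

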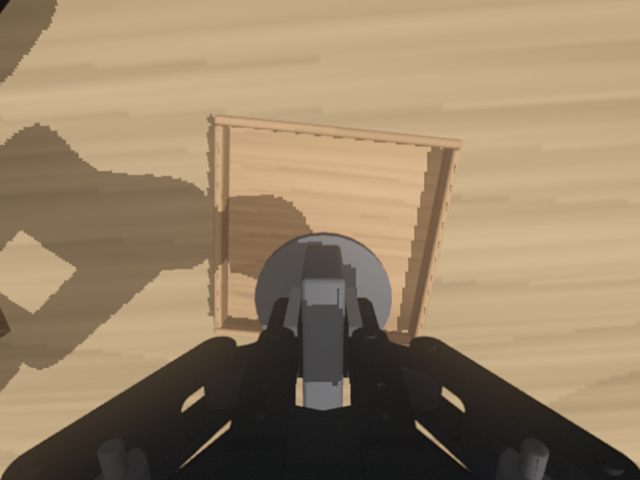

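The plug is over the tray's middle, with the flange at (323, 297) and the tray walls around it. Lowering.

Call:
{"op": "servo_tool", "data": {"commands": [{"tx": 0,"ty": 0,"tz": 0.02,"wx": 0,"wy": 0,"wz": 0,"jaw": 0.0},{"tx": 0,"ty": 0,"tz": 0.016,"wx": 0,"wy": 0,"wz": 0,"jaw": 0.0},{"tx": 0,"ty": 0,"tz": 0.01,"wx": 0,"wy": 0,"wz": 0,"jaw": 0.0},{"tx": 0,"ty": 0,"tz": 0.004,"wx": 0,"wy": 0,"wz": 0,"jaw": 0.0},{"tx": 0,"ty": 0,"tz": 0.002,"wx": 0,"wy": 0,"wz": 0,"jaw": 0.0},{"tx": 0,"ty": 0,"tz": 0.002,"wx": 0,"wy": 0,"wz": 0,"jaw": 0.0},{"tx": 0,"ty": 0,"tz": 0,"wx": 0,"wy": 0,"wz": 0,"jaw": 0.0},{"tx": 0,"ty": 0,"tz": 0,"wx": 0,"wy": 0,"wz": 0,"jaw": 0.0}]}}

```text
clock: 17.55
eef_pos: [0.4435, -0.3632, 0.0581]
ee_rot: [179.9, 0.0, -4.1]
ft_force: [1.1, -0.6, -1.2]
grip_width: 0.0153
gripper_force: 59.9
```

```bash
python3 s.py
```

```text
17.55 q [-44.6572   7.3135 112.1331  -0.0526  60.5249  49.4409] F tool [1.0915 0.5223 1.2258] Ttool [0.0209 0.0365 0.0101] w 0.015343164681943397 59.93233501911163 axial -57.843338309211475 mm [ 0.4435 -0.3632  0.0581] [179.9467   0.0082  -4.0722]
```

Call:
{"op": "servo_tool", "data": {"commands": [{"tx": 0,"ty": 0,"tz": 0.0015,"wx": 0,"wy": 0,"wz": 0,"jaw": 0.0},{"tx": 0,"ty": 0,"tz": 0.0015,"wx": 0,"wy": 0,"wz": 0,"jaw": 0.0},{"tx": 0,"ty": 0,"tz": 0,"wx": 0,"wy": 0,"wz": 0,"jaw": 0.0}]}}

```text
clock: 17.85
eef_pos: [0.4431, -0.3628, 0.0543]
ee_rot: [180.0, 0.1, -4.1]
ft_force: [-0.9, 0.8, -1.5]
grip_width: 0.0152
gripper_force: 59.9
```

Call:
{"op": "servo_tool", "data": {"commands": [{"tx": 0,"ty": 0,"tz": 0.001,"wx": 0,"wy": 0,"wz": 0,"jaw": 0.0},{"tx": 0,"ty": 0,"tz": 0,"wx": 0,"wy": 0,"wz": 0,"jaw": 0.0}]}}

```text
clock: 18.05
eef_pos: [0.4433, -0.363, 0.0542]
ee_rot: [180.0, 0.1, -4.1]
ft_force: [-2.7, 2.5, 4.4]
grip_width: 0.0153
gripper_force: 60.4
```

Call:
{"op": "servo_tool", "data": {"commands": [{"tx": 0,"ty": 0,"tz": 0.001,"wx": 0,"wy": 0,"wz": 0,"jaw": 0.0},{"tx": 0,"ty": 0,"tz": 0,"wx": 0,"wy": 0,"wz": 0,"jaw": 0.0}]}}

```text
clock: 18.25
eef_pos: [0.4433, -0.3631, 0.0542]
ee_rot: [180.0, 0.1, -4.1]
ft_force: [-5.0, 4.0, 9.5]
grip_width: 0.0155
gripper_force: 61.5
```

Contact with the floor is felt. I'll ease off, release and rise.

Call:
{"op": "servo_tool", "data": {"commands": [{"tx": 0,"ty": 0,"tz": -0.0015,"wx": 0,"wy": 0,"wz": 0,"jaw": 0.0},{"tx": 0,"ty": 0,"tz": 0,"wx": 0,"wy": 0,"wz": 0,"jaw": 0.02},{"tx": 0,"ty": 0,"tz": 0,"wx": 0,"wy": 0,"wz": 0,"jaw": 0.03},{"tx": 0,"ty": 0,"tz": 0,"wx": 0,"wy": 0,"wz": 0,"jaw": 0.05},{"tx": 0,"ty": 0,"tz": 0,"wx": 0,"wy": 0,"wz": 0,"jaw": 0.06},{"tx": 0,"ty": 0,"tz": 0,"wx": 0,"wy": 0,"wz": 0,"jaw": 0.06},{"tx": 0,"ty": 0,"tz": -0.01,"wx": 0,"wy": 0,"wz": 0,"jaw": 0.06},{"tx": 0,"ty": 0,"tz": -0.03,"wx": 0,"wy": 0,"wz": 0,"jaw": 0.06},{"tx": 0,"ty": 0,"tz": -0.045,"wx": 0,"wy": 0,"wz": 0,"jaw": 0.06},{"tx": 0,"ty": 0,"tz": -0.045,"wx": 0,"wy": 0,"wz": 0,"jaw": 0.06},{"tx": 0,"ty": 0,"tz": -0.045,"wx": 0,"wy": 0,"wz": 0,"jaw": 0.06},{"tx": 0,"ty": 0,"tz": -0.045,"wx": 0,"wy": 0,"wz": 0,"jaw": 0.06},{"tx": 0,"ty": 0,"tz": -0.01,"wx": 0,"wy": 0,"wz": 0,"jaw": 0.06},{"tx": 0,"ty": 0,"tz": 0,"wx": 0,"wy": 0,"wz": 0,"jaw": 0.06}]}}

```text
clock: 19.65
eef_pos: [0.4444, -0.3637, 0.288]
ee_rot: [179.7, -0.2, -4.1]
ft_force: [-0.4, 0.4, 0.5]
grip_width: 0.0599
gripper_force: 0.0
```

```bash
python3 s.py; python3 w.py w5; python3 - <<'E'
from h import *
C=np.load('w5_c.npy')
np.set_printoptions(precision=4,suppress=True)
m=(abs(C[...,0]-.443)<.074)&(abs(C[...,1]+.363)<.074)
g=m&(C[...,2]>.083)&(C[...,2]<.1); f=m&(C[...,2]>.038)&(C[...,2]<.055)
fl=m&(C[...,2]<.015)
for n,k in(('grip',g),('flange',f),('floor',fl)):
    P=C[k]; A=np.c_[P[:,:2],np.ones(len(P))]; print(n,len(P),P.mean(0),np.median(P[:,2]),np.linalg.lstsq(A,P[:,2],rcond=None)[0][:2])
E
```

```text
19.65 q [-44.634   -4.3662 100.7972  -0.047   83.2183  49.4374] F tool [-0.419  -0.3671 -0.5223] Ttool [-0.0266 -0.0349  0.0126] w 0.059934808413667634 0.0 axial 129.9382276849741 mm [ 0.4444 -0.3637  0.288 ] [179.7365  -0.2361  -4.0655]
[-44.6376  -4.2667 100.9926  -0.0461  83.1967  49.4386] [ 0.4435 -0.363   0.2849] [179.9149  -0.029   -4.0708]
grip 850 [ 0.4434 -0.3632  0.089 ] 0.08906481475911562 [-0.0012 -0.0057]
flange 1874 [ 0.4444 -0.3635  0.0471] 0.04710768825679132 [-0.0003  0.0016]
floor 9897 [ 0.4492 -0.3632  0.0063] 0.006220018972675545 [-0.0002  0.0025]
```

View pics/w5.png

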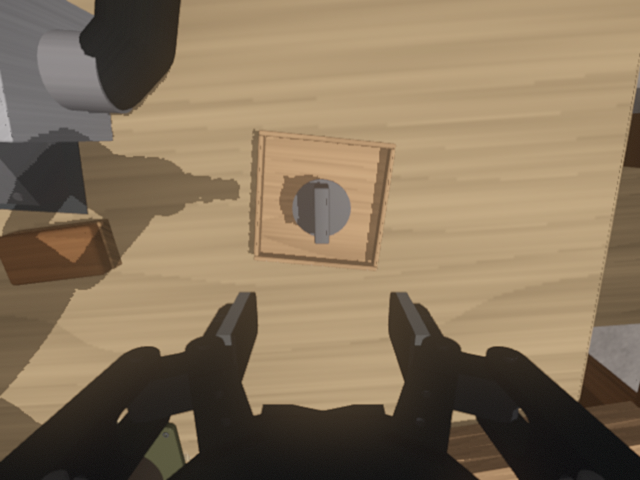

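The plug stands level on the tray floor at about (321, 208): grip top at 89 mm, flange at 47 mm, both flat. On to the gate.

Call:
{"op": "servo_tool", "data": {"commands": [{"tx": 0.0173,"ty": -0.0324,"tz": -0.004,"wx": 0,"wy": 0,"wz": 0,"jaw": 0.06},{"tx": 0.0173,"ty": -0.0324,"tz": -0.004,"wx": 0,"wy": 0,"wz": 0,"jaw": 0.06},{"tx": 0.0173,"ty": -0.0324,"tz": -0.004,"wx": 0,"wy": 0,"wz": 0,"jaw": 0.06},{"tx": 0.0173,"ty": -0.0324,"tz": -0.004,"wx": 0,"wy": 0,"wz": 0,"jaw": 0.06},{"tx": 0.0173,"ty": -0.0324,"tz": -0.004,"wx": 0,"wy": 0,"wz": 0,"jaw": 0.06},{"tx": 0.0173,"ty": -0.0324,"tz": -0.004,"wx": 0,"wy": 0,"wz": 0,"jaw": 0.06},{"tx": 0.0173,"ty": -0.0324,"tz": -0.004,"wx": 0,"wy": 0,"wz": 0,"jaw": 0.06},{"tx": 0.0173,"ty": -0.0324,"tz": -0.004,"wx": 0,"wy": 0,"wz": 0,"jaw": 0.06},{"tx": 0,"ty": 0,"tz": 0,"wx": 0,"wy": 0,"wz": 0.05,"jaw": 0.06},{"tx": 0,"ty": 0,"tz": 0,"wx": 0,"wy": 0,"wz": 0,"jaw": 0.06},{"tx": 0,"ty": 0,"tz": 0,"wx": 0,"wy": 0,"wz": 0,"jaw": 0.06}]}}

```text
clock: 20.8
eef_pos: [0.599, -0.1141, 0.3133]
ee_rot: [-180.0, 0.3, -6.9]
ft_force: [-0.4, 0.2, 0.0]
grip_width: 0.0601
gripper_force: 0.0
```

```bash
python3 s.py; python3 w.py w6; python3 - <<'E'
from h import *
np.set_printoptions(precision=4,suppress=True)
C=np.load('w6_c.npy'); p=np.load('w6.npz')['p'].astype(int)
m=(p.max(2)<60)&(C[...,2]>.155)&(C[...,2]<.24)&(abs(C[...,1]+.114)<.04)&(abs(C[...,0]-.6)<.08)
P=C[m]; print(len(P),np.percentile(P[:,2],[1,50,90,98]))
t=P[P[:,2]>np.percentile(P[:,2],90)-.008]; print(t.mean(0),cv2.minAreaRect(np.float32(t[:,:2]*1000)))
print(np.argwhere(m).mean(0))
g=(C[...,2]>.14)&(C[...,2]<.16)&(abs(C[...,1]+.114)<.05)&(abs(C[...,0]-.6)<.1)&(p.min(2)>90)
Q=C[g]; print('frame',len(Q),np.median(Q[:,2]),cv2.minAreaRect(np.float32(Q[:,:2]*1000)))
E
```

```text
20.8 q [-15.8056   0.0503  94.1156  -0.0403  86.1112  81.0853] F tool [-0.4008 -0.1217 -0.0218] Ttool [ 0.0146 -0.0385 -0.0217] w 0.06006479645200258 0.0 axial 79.85689454155546 mm [ 0.599  -0.1141  0.3133] [-179.9968    0.28     -6.888 ]
[-15.8351   0.025   94.0855  -0.0378  86.1159  81.0944] [ 0.5991 -0.1144  0.3139] [179.9978   0.2296  -6.9269]Traceback (most recent call last):
  File "<stdin>", line 5, in <module>
    return _quantile_unchecked(
        a, q, axis, out, overwrite_input, method, keepdims, weights)
    return _ureduce(a,
                    func=_quantile_ureduce_func,
    ...<5 lines>...
                    overwrite_input=overwrite_input,
                    method=method)
    r = func(a, **kwargs)
    result = _quantile(arr,
                       quantiles=q,
    ...<2 lines>...
                       out=out,
                       weights=wgt)
    slices_having_nans = np.isnan(arr[-1, ...])
                                  ~~~^^^^^^^^^
IndexError: index -1 is out of bounds for axis 0 with size 0
```

View pics/w6.png

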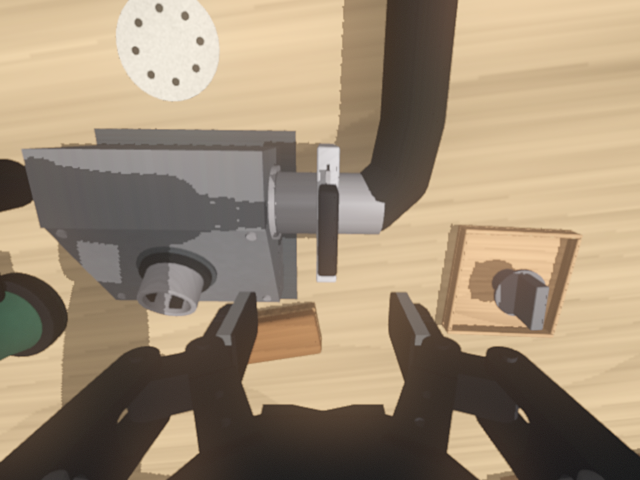

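The handle is at about (328, 185–278) and the gate frame at (328, 145–280). The plug in the tray still stands.

```bash
python3 - <<'E'
from h import *
np.set_printoptions(precision=4,suppress=True)
s=ctrl.read_state(); C=np.load('w6_c.npy'); z=np.load('w6.npz'); p=z['p'].astype(int); d=z['d']
Rt=R.from_euler('xyz',s['ee_rot'],degrees=True).as_matrix(); o=np.array(s['eef_pos'])
for r in (150,190,220,250,270,277): print(r,p[r,[318,328,336]].tolist(),d[r,328],C[r,328])
m=np.zeros((480,640),bool); m[170:290,305:350]=1; m&=(p.max(2)<100)&(C[...,2]>.165)
P=C[m]; print(len(P),np.percentile(P[:,2],[1,10,50,90,98]))
t=P[abs(P[:,2]-np.percentile(P[:,2],90))<.006]; print(t.mean(0),cv2.minAreaRect(np.float32(t[:,:2]*1000)))
T=(t-o)@Rt; print('tool',T.min(0),T.max(0))
# second-view check: intersect dark-mask rect of the handle (top camera) at that height
E
```

```text
150 [[190, 186, 186], [219, 215, 215], [225, 221, 221]] 0.2953862 [ 0.662  -0.1267  0.1501]
190 [[102, 97, 96], [68, 60, 57], [66, 58, 54]] 0.25138924 [ 0.6355 -0.1228  0.2046]
220 [[86, 80, 76], [80, 71, 68], [78, 68, 64]] 0.2556657 [ 0.6132 -0.1202  0.2071]
250 [[85, 74, 67], [89, 76, 69], [88, 74, 65]] 0.26254502 [ 0.5894 -0.1174  0.2075]
270 [[100, 89, 82], [94, 78, 67], [120, 100, 79]] 0.26800713 [ 0.5726 -0.1155  0.2071]
277 [[217, 213, 213], [211, 206, 205], [210, 192, 173]] 0.33088467 [ 0.5421 -0.1128  0.1507]
1729 [0.1798 0.2048 0.2064 0.2074 0.2079]
[ 0.6043 -0.1186  0.2064] ((602.1158447265625, -118.68984985351562), (15.073857307434082, 68.14612579345703), 82.88166809082031)
tool [-0.0301 -0.0037  0.1052] [0.038  0.0115 0.1122]
```

Call:
{"op": "servo_tool", "data": {"commands": [{"tx": 0.004,"ty": 0.004,"tz": 0.02,"wx": 0,"wy": 0,"wz": 0,"jaw": 0.06},{"tx": 0,"ty": 0,"tz": 0.035,"wx": 0,"wy": 0,"wz": 0,"jaw": 0.06},{"tx": 0,"ty": 0,"tz": 0.035,"wx": 0,"wy": 0,"wz": 0,"jaw": 0.06},{"tx": 0,"ty": 0,"tz": 0.03,"wx": 0,"wy": 0,"wz": 0,"jaw": 0.06},{"tx": 0,"ty": 0,"tz": 0.02,"wx": 0,"wy": 0,"wz": 0,"jaw": 0.06},{"tx": 0,"ty": 0,"tz": 0.003,"wx": 0,"wy": 0,"wz": 0,"jaw": 0.05},{"tx": 0,"ty": 0,"tz": 0,"wx": 0,"wy": 0,"wz": 0,"jaw": 0.03},{"tx": 0,"ty": 0,"tz": 0,"wx": 0,"wy": 0,"wz": 0,"jaw": 0.02},{"tx": 0,"ty": 0,"tz": 0,"wx": 0,"wy": 0,"wz": 0,"jaw": 0.0},{"tx": 0,"ty": 0,"tz": 0,"wx": 0,"wy": 0,"wz": 0,"jaw": 0.0},{"tx": 0,"ty": 0,"tz": 0,"wx": 0,"wy": 0,"wz": 0,"jaw": 0.0}]}}

```text
clock: 21.95
eef_pos: [0.6042, -0.1187, 0.1748]
ee_rot: [180.0, -0.1, -7.0]
ft_force: [0.7, 2.0, 4.0]
grip_width: 0.015
gripper_force: 60.7
```

Call:
{"op": "servo_tool", "data": {"commands": [{"tx": 0,"ty": 0,"tz": -0.003,"wx": 0,"wy": 0,"wz": 0,"jaw": 0.0},{"tx": 0,"ty": 0,"tz": -0.006,"wx": 0,"wy": 0,"wz": 0,"jaw": 0.0},{"tx": 0,"ty": 0,"tz": -0.006,"wx": 0,"wy": 0,"wz": 0,"jaw": 0.0},{"tx": 0,"ty": 0,"tz": -0.006,"wx": 0,"wy": 0,"wz": 0,"jaw": 0.0},{"tx": 0,"ty": 0,"tz": -0.006,"wx": 0,"wy": 0,"wz": 0,"jaw": 0.0},{"tx": 0,"ty": 0,"tz": -0.006,"wx": 0,"wy": 0,"wz": 0,"jaw": 0.0},{"tx": 0,"ty": 0,"tz": -0.006,"wx": 0,"wy": 0,"wz": 0,"jaw": 0.0},{"tx": 0,"ty": 0,"tz": -0.006,"wx": 0,"wy": 0,"wz": 0,"jaw": 0.0},{"tx": 0,"ty": 0,"tz": -0.006,"wx": 0,"wy": 0,"wz": 0,"jaw": 0.0},{"tx": 0,"ty": 0,"tz": -0.004,"wx": 0,"wy": 0,"wz": 0,"jaw": 0.0},{"tx": 0,"ty": 0,"tz": -0.002,"wx": 0,"wy": 0,"wz": 0,"jaw": 0.0},{"tx": 0,"ty": 0,"tz": 0,"wx": 0,"wy": 0,"wz": 0,"jaw": 0.0},{"tx": 0,"ty": 0,"tz": 0,"wx": 0,"wy": 0,"wz": 0,"jaw": 0.0}]}}

```text
clock: 23.25
eef_pos: [0.6041, -0.1186, 0.2227]
ee_rot: [-180.0, 0.0, -7.0]
ft_force: [17.6, -1.9, -24.7]
grip_width: 0.0149
gripper_force: 63.8
```

It stopped after 48 mm with 25 N. The handle had measured 12 mm higher than its shut height, so 12 + 48 = 60 mm means it is at the end stop. I'll release and verify.

Call:
{"op": "servo_tool", "data": {"commands": [{"tx": 0,"ty": 0,"tz": 0.008,"wx": 0,"wy": 0,"wz": 0,"jaw": 0.0},{"tx": 0,"ty": 0,"tz": 0,"wx": 0,"wy": 0,"wz": 0,"jaw": 0.025},{"tx": 0,"ty": 0,"tz": 0,"wx": 0,"wy": 0,"wz": 0,"jaw": 0.045},{"tx": 0,"ty": 0,"tz": 0,"wx": 0,"wy": 0,"wz": 0,"jaw": 0.06},{"tx": 0,"ty": 0,"tz": 0,"wx": 0,"wy": 0,"wz": 0,"jaw": 0.06},{"tx": 0,"ty": 0,"tz": -0.02,"wx": 0,"wy": 0,"wz": 0,"jaw": 0.06},{"tx": 0,"ty": 0,"tz": -0.04,"wx": 0,"wy": 0,"wz": 0,"jaw": 0.06},{"tx": 0,"ty": 0,"tz": -0.04,"wx": 0,"wy": 0,"wz": 0,"jaw": 0.06},{"tx": 0,"ty": 0,"tz": -0.03,"wx": 0,"wy": 0,"wz": 0,"jaw": 0.06},{"tx": 0,"ty": 0,"tz": 0,"wx": 0,"wy": 0,"wz": 0,"jaw": 0.06},{"tx": 0,"ty": 0,"tz": 0,"wx": 0,"wy": 0,"wz": 0,"jaw": 0.06}]}}

```text
clock: 24.35
eef_pos: [0.6036, -0.1186, 0.3531]
ee_rot: [179.9, -0.1, -6.9]
ft_force: [0.6, 0.6, -1.2]
grip_width: 0.06
gripper_force: 0.0
```

```bash
python3 s.py; python3 w.py w7; python3 - <<'E'
from h import *
np.set_printoptions(precision=4,suppress=True)
C=np.load('w7_c.npy'); b=np.radians(-7)
q=(C-[.604,-.1187,0])@np.array([[np.cos(b),-np.sin(b),0],[np.sin(b),np.cos(b),0],[0,0,1]])
m=(abs(q[...,0])<.03)&(abs(q[...,1])<.007)&(C[...,2]>.16)&(C[...,2]<.3); print('handle top',m.sum(),np.median(C[m][:,2]))
p,d,cam=snap('scene'); C=cloud(d,cam); cv2.imwrite('pics/s7.png',cv2.resize(p[120:420,130:530,::-1],(800,600)))
m=(abs(C[...,0]-.443)<.05)&(abs(C[...,1]+.363)<.05)&(C[...,2]>.05); print('plug',m.sum(),C[m].max(0),C[m].mean(0))
E
```

```text
24.35 q [-16.0999  -0.0465  90.4729  -0.0367  89.4838  80.8261] F tool [ 0.57   -0.6648  1.1625] Ttool [ 0.044  -0.0357 -0.0674] w 0.06001603789459017 0.0 axial 109.59060279910348 mm [ 0.6036 -0.1186  0.3531] [179.9495  -0.0828  -6.9257]
[-16.1015   0.0142  90.5951  -0.0342  89.485   80.8272] [ 0.6031 -0.1185  0.3512] [179.9813   0.0986  -6.9284]
handle top 1401 0.2517096607735967
plug 281 [ 0.4764 -0.3367  0.0928] [ 0.4497 -0.3589  0.0733]
```

View pics/s7.png

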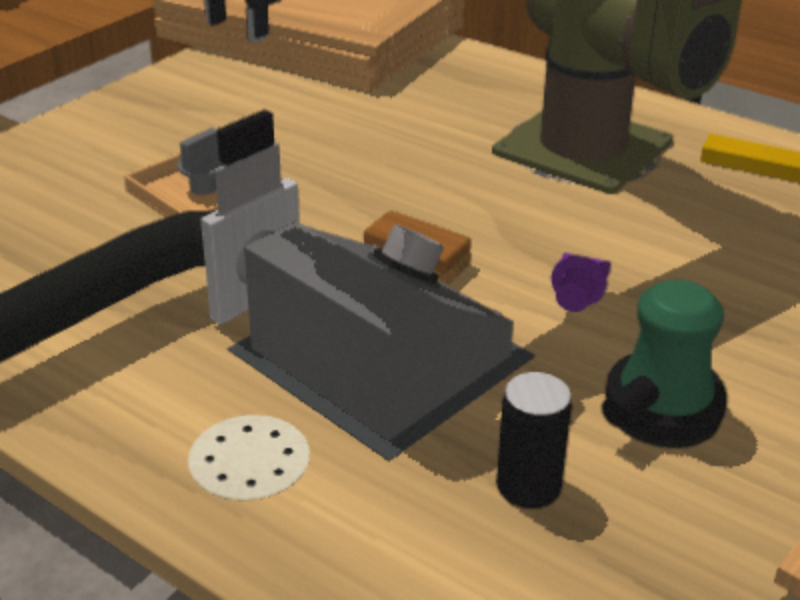

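The handle top now measures 0.252. Before the lift it was 0.206, and 0.195 would be its height when shut. To be sure it is at the end stop, I'll regrasp and pull a little more.

Call:
{"op": "servo_tool", "data": {"commands": [{"tx": 0,"ty": 0,"tz": 0.03,"wx": 0,"wy": 0,"wz": 0,"jaw": 0.06},{"tx": 0,"ty": 0,"tz": 0.04,"wx": 0,"wy": 0,"wz": 0,"jaw": 0.06},{"tx": 0,"ty": 0,"tz": 0.04,"wx": 0,"wy": 0,"wz": 0,"jaw": 0.06},{"tx": 0,"ty": 0,"tz": 0.02,"wx": 0,"wy": 0,"wz": 0,"jaw": 0.06},{"tx": 0,"ty": 0,"tz": 0.004,"wx": 0,"wy": 0,"wz": 0,"jaw": 0.06},{"tx": 0,"ty": 0,"tz": 0,"wx": 0,"wy": 0,"wz": 0,"jaw": 0.03},{"tx": 0,"ty": 0,"tz": 0,"wx": 0,"wy": 0,"wz": 0,"jaw": 0.02},{"tx": 0,"ty": 0,"tz": 0,"wx": 0,"wy": 0,"wz": 0,"jaw": 0.0},{"tx": 0,"ty": 0,"tz": 0,"wx": 0,"wy": 0,"wz": 0,"jaw": 0.0},{"tx": 0,"ty": 0,"tz": 0,"wx": 0,"wy": 0,"wz": 0,"jaw": 0.0}]}}

```text
clock: 25.45
eef_pos: [0.6043, -0.1187, 0.22]
ee_rot: [180.0, -0.2, -7.0]
ft_force: [1.5, 0.7, 4.1]
grip_width: 0.0154
gripper_force: 60.5
```

Call:
{"op": "servo_tool", "data": {"commands": [{"tx": 0,"ty": 0,"tz": -0.002,"wx": 0,"wy": 0,"wz": 0,"jaw": 0.0},{"tx": 0,"ty": 0,"tz": -0.002,"wx": 0,"wy": 0,"wz": 0,"jaw": 0.0},{"tx": 0,"ty": 0,"tz": -0.002,"wx": 0,"wy": 0,"wz": 0,"jaw": 0.0},{"tx": 0,"ty": 0,"tz": 0,"wx": 0,"wy": 0,"wz": 0,"jaw": 0.0}]}}

```text
clock: 25.85
eef_pos: [0.6043, -0.1187, 0.2223]
ee_rot: [180.0, -0.1, -7.0]
ft_force: [8.0, -0.7, -5.7]
grip_width: 0.0152
gripper_force: 59.1
```

Call:
{"op": "servo_tool", "data": {"commands": [{"tx": 0,"ty": 0,"tz": -0.002,"wx": 0,"wy": 0,"wz": 0,"jaw": 0.0},{"tx": 0,"ty": 0,"tz": -0.002,"wx": 0,"wy": 0,"wz": 0,"jaw": 0.0},{"tx": 0,"ty": 0,"tz": 0,"wx": 0,"wy": 0,"wz": 0,"jaw": 0.0},{"tx": 0,"ty": 0,"tz": 0,"wx": 0,"wy": 0,"wz": 0,"jaw": 0.0}]}}

```text
clock: 26.25
eef_pos: [0.6042, -0.1187, 0.2227]
ee_rot: [-180.0, -0.0, -7.0]
ft_force: [14.2, -2.2, -18.4]
grip_width: 0.0148
gripper_force: 59.4
```

It stops firmly at the same height (0.2227), so this is the end stop; my easing off had pushed it down about 2 mm. I'll release with less easing this time.

Call:
{"op": "servo_tool", "data": {"commands": [{"tx": 0,"ty": 0,"tz": 0.003,"wx": 0,"wy": 0,"wz": 0,"jaw": 0.0},{"tx": 0,"ty": 0,"tz": 0,"wx": 0,"wy": 0,"wz": 0,"jaw": 0.025},{"tx": 0,"ty": 0,"tz": 0,"wx": 0,"wy": 0,"wz": 0,"jaw": 0.045},{"tx": 0,"ty": 0,"tz": 0,"wx": 0,"wy": 0,"wz": 0,"jaw": 0.06},{"tx": 0,"ty": 0,"tz": 0,"wx": 0,"wy": 0,"wz": 0,"jaw": 0.06},{"tx": 0,"ty": 0,"tz": -0.02,"wx": 0,"wy": 0,"wz": 0,"jaw": 0.06},{"tx": 0,"ty": 0,"tz": -0.04,"wx": 0,"wy": 0,"wz": 0,"jaw": 0.06},{"tx": 0,"ty": 0,"tz": -0.04,"wx": 0,"wy": 0,"wz": 0,"jaw": 0.06},{"tx": 0,"ty": 0,"tz": -0.03,"wx": 0,"wy": 0,"wz": 0,"jaw": 0.06},{"tx": 0,"ty": 0,"tz": 0,"wx": 0,"wy": 0,"wz": 0,"jaw": 0.06},{"tx": 0,"ty": 0,"tz": 0,"wx": 0,"wy": 0,"wz": 0,"jaw": 0.06}]}}

```text
clock: 27.35
eef_pos: [0.6036, -0.1186, 0.356]
ee_rot: [180.0, -0.1, -6.9]
ft_force: [-0.2, -0.3, -1.8]
grip_width: 0.0598
gripper_force: 0.0
```

```bash
python3 w.py w8; python3 - <<'E'
from h import *
C=np.load('w8_c.npy'); b=np.radians(-7)
q=(C-[.604,-.1187,0])@np.array([[np.cos(b),-np.sin(b),0],[np.sin(b),np.cos(b),0],[0,0,1]])
m=(abs(q[...,0])<.03)&(abs(q[...,1])<.007)&(C[...,2]>.16)&(C[...,2]<.3); t=np.median(C[m][:,2]); print('handle top',t)
if t>.25: print(ctrl.job_done())
E
```

```text
[-16.1008  -0.011   90.3451  -0.0337  89.764   80.8284] [ 0.6031 -0.1185  0.3541] [179.9824   0.1023  -6.9291]
handle top 0.25406668961140555
the job is handed in; nothing more can be done
None
```

The job is handed in: the plug was twisted out and stands upright in the tray, and the blast gate is lifted to its end stop. The collar is back on its seat as far as the pictures show, and I saw no sign that the sander, block or can had moved; no verdict came back.

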